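# Free the loading slide with its cam and push it home

### The job

On the loading fixture, push the steel cam round by its upright pin until its low side faces the roller of the slide, with the slide still drawn back. Only then push the slide by its upright rear plate fully home, towards the cam. Let the casting ride in its nest without touching it with the fingers, leave the cam low, and leave the other things on the bench where they are.

Things in the scene. Friction and masses are not known exactly. Their poses are not given: they have to be found in the camera images.
- fixture: Fixed steel loading fixture, base plate 330 x 140 x 12 mm; origin at the centre of its underside on the bench, x = forward (the way the slide is pushed, towards the cam), y left, z up. Two guide rails (tops 32 mm high, y = +-32 to +-46 mm, x = -150 to 0). A fixed bridge 12 mm thick spans the slide at x = -23 mm: posts at y = +-50 to +-60, underside of its bar at z = 58, top at z = 66 mm. Cam and slide sit on the base.
- cam_pivot (a point): Axis of the cam, fixed on the fixture at x = 95, y = 0; this point is the top of the pivot bolt (20 mm diameter), 43 mm above the bench.
- cam_pin (a point): Centre of the top of the upright dark steel pin on the cam, 80 mm above the bench. The pin is 14 mm in diameter, stands 45 mm above the cam's top face and 48 mm from the pivot axis, on the high (lobe) side of the cam. The cam is a steel disc of 88 mm diameter, 17 to 35 mm above the bench, mounted 18 mm off centre: its rim is 62 mm from the axis on the pin's side (high point) and 26 mm on the opposite side (low point).
- cam (a joint): Angle of the cam, rad, counter-clockwise from above positive. 0: pin and high point towards the slide (-x of the fixture), slide blocked. In the fixture frame the pin stands from the pivot axis at 48 mm x (-cos q, -sin q). +pi or -pi: low point faces the slide, pin straight ahead (+x). Stops at +-3.45. It starts between -1.8 and 1.8 and may be turned either way. Stiff with friction: about 0.4 N m (8 to 9 N at the pin); stays where it is left.
- slide (a joint): Travel of the slide, m: 0 drawn back (start), 0.037 fully home at its stop. Friction about 4 N plus 20 N per m/s; it stays where it is left. Its roller (18 mm diameter, at cam height) has its tip 66 mm behind the cam axis at 0 and 29 mm at home, so the cam blocks it unless the low side faces it.
- push_plate (a point): Middle of the top edge of the rear (-x) face of the slide's upright aluminium push plate, 86 mm above the bench. The plate is 56 mm wide (y), 10 mm thick (x), standing from 28 to 86 mm high at the slide's rear end; 127 mm behind the fixture's origin when drawn back. Push it towards fixture +x. Behind it there is only the flat base plate, 12 mm high.
- nest (a point): Centre of the floor of the shallow nest on the slide, 30 mm above the bench, 72 mm ahead of the push plate's rear face; lips 6 mm high.
- casting: Loose aluminium casting 60 x 46 x 14 mm, 0.11 kg, lying in the nest; origin at the centre of its underside. It rides with the slide.
- spare_casting: Bystander: a second such loose casting on the bench to the right of the fixture (its -y side); origin at the centre of its underside.
- spanner: Bystander: steel spanner 150 mm long lying on the bench to the right of the fixture (its -y side); origin under its middle.
- oil_bottle: Bystander: small white bottle, 44 mm diameter, 95 mm high, standing on the bench ahead of the fixture; origin at the centre of its base.

How it is judged:
By the outcome, as a careful person would: the job done as asked, in the order asked, and still so for the second after the job is handed in, with the robot touching nothing.
It also fails if it takes over 64 s, if anything falls off the work surface, if the arm or the gripper's body presses on something with over 40 N, if the wrist force passes 120 N, or if a joint passes its speed limit or range.

### The arm

A 6-joint arm with a two-finger parallel gripper is mounted at the origin on the work surface. World frame = base frame: x ahead of the robot, y to its left, z up, the work surface at z = 0. Lengths are in m, angles in rad, forces in N, time in s.
With the tool pointing down it reaches from about 0.35 to 0.775 m from the base axis. Payload 5.5 kg.
Tool frame: the origin (TCP) lies midway between the tips of the shut fingers; the grasp point (between the pads) lies 19 mm behind it (env.tcp_to_grasp is the distance from the TCP to the grasp point, in m); z points along the fingers, y is the direction in which the jaws open and shut (so a half turn about z gives the same grasp; the last joint's range is limited). The gripper opens to 85 mm and grips with 20 to 120 N. Pads are 22 mm wide; open, the fingers measure 114 mm over their backs; the gripper's body (76 mm by 85 mm) begins 54 mm behind the grasp point. The pads swing forward as they close: fully open they stand 13 mm farther back than shut.
Start: joints at [-1.243, 0.313, 0.046, 1.304, 0, 1.431], TCP at [0.259, -0.513, 0.231] pointing down, gripper open.
Joint ranges: [-2.76, 2.76], [-0.86, 1.69], [-1.03, 1.26], [-2.2, 2.34], [-1.47, 1.5], [-3.14, 3.14]. Speed limits (rad/s): [2.57, 2.57, 3.14, 3.14, 3.14, 3.14].

### API

Orientations are given as a unit quaternion [w, x, y, z].
In Python, from workcell import get_state, viewer, hand_in, finder, env gives the robot as it stands.
- The arm moves only by the tool arm_command, never from a script. Its argument "motion" is a list of rows, each an object of numbers: "x", "y", "z": the shift along the tool's x, y, z in mm; "rx", "ry", "rz": the turn, a rotation vector about the tool's x, y, z in degrees; "hand": the closure, from -1 (fully open) to 1 (shut). A call has 1 to 10 rows; each row is the pose to reach, as a shift and turn from the pose commanded when the call began, along the tool's axes at that moment; what a row does not reach only later rows make up. A row lasts 1/8 s, in which the tool goes at most 62.5 mm and 10.7 degrees, less where a joint would pass 70% of its speed; a pose out of reach is approached as far as the arm can. A call with a gripper value outside its range is refused whole. The fingers move at their own pace and stop on an object; "force" is the grip in N (left out, the last holds). Time passes only in rows, so rows that repeat a pose let the fingers close. It gives the time, the measured TCP pose, the force and the opening at its end, in the units of the state.
- get_state(): the state, without advancing time (a new reading comes with each control period).
- viewer.read_camera(name): name is "scene" or "top" or "wrist"; returns a dict with "image" (400x640x3 uint8, red, green, blue), "z_map" (400x640 float32, m along the optical axis (not along the pixel's ray), 0 where there is no reading), "intrinsics" (3x3 intrinsics, pixels), "rvec" (rotation vector, rad) and "tvec" (3), from world to camera coordinates, as OpenCV has them. Camera axes: x right, y down, z forward; pixel columns grow to the right and rows downward; lengths in m; the calibration is good to about 2 mm. A picture is of the moment at which its call begins.
- hand_in(): hands the job in, once; it reports no verdict.
Trained networks look in a picture, given as the dict that the camera call returned (one of the last four; its "shot" number tells which), for a name from the list of things; names that differ only in an ending like _2 or _b are one class to them, and where a whole thing is asked for, a point or a joint stands for the part that bears it (a point fixed in the world has none). Each returns a list of dicts, best first, with "score" (0 to 1); they miss things now and then, are a little off and sometimes report something else, mostly with a low value. They report only what shows in the picture. A call takes as long as a camera call.
- finder.find_in(picture, query): "at" ([column, row] in pixels, amid what is visible of it).
- finder.masks_of(picture, query): "region" (400x640 bool, what is visible of it) and "at" ([column, row] in pixels, amid what is visible of it).
The state is a dict: "clock": time; "joint_pos": joint angles; "qvel": joint speeds; "tau": joint torques, N m; "tcp_pos": TCP position; "orientation": TCP orientation; "wrist_force": force on the tool from outside, world axes, zero at the start; "ft_torque": the same for the moment, N m; "finger_gap": finger opening in m.
Only numpy, scipy, OpenCV 4.12 (cv2) and the standard library are available. Lean on these libraries where they do the work, as an engineer would, in place of code of your own. Each camera call takes 0.05 s, during which the arm holds its last target.

## Working session

There is one attempt and no reset: what is moved stays moved. The work goes in short steps, Python scripts to look and compute and a tool call to move; the robot and the scene stay as the last step left them, time stands still between calls to the robot, and variables do not carry over. Pictures are saved under pics/ and viewed, and the job is handed in when it is done.

Besides the shell and the picture viewer there is one more tool, called after "Call:" as name([rows], argument=value, ...), one row to a line, values as JSON. arm_command: Moves the arm, as the interface text tells. Its arguments: {"type":"object","properties":{"motion":{"type":"array","items":{"type":"object","properties":{"x":{"type":"number"},"y":{"type":"number"},"z":{"type":"number"},"rx":{"type":"number"},"ry":{"type":"number"},"rz":{"type":"number"},"hand":{"type":"number"}}}},"force":{"type":"number"}},"required":["motion"]}

```bash
mkdir -p pics; ls; cat > h.py <<'E'
import numpy as np, cv2
from workcell import get_state, viewer, hand_in, finder, env
def cam(n):
    return viewer.read_camera(n)
def save(p,f): cv2.imwrite(f,cv2.cvtColor(p["image"],cv2.COLOR_RGB2BGR))
def Rt(p): return cv2.Rodrigues(np.array(p["rvec"],float))[0],np.array(p["tvec"],float).reshape(3)
def ray_z(p,uv,z):
    R,t=Rt(p);K=np.array(p["intrinsics"]);d=R.T@np.linalg.inv(K)@np.array([uv[0],uv[1],1.]);c=-R.T@t
    return c+d*(z-c[2])/d[2]
def cloud(p):
    R,t=Rt(p);K=np.array(p["intrinsics"]);Z=p["z_map"];v,u=np.mgrid[0:400,0:640]
    P=np.stack([(u-K[0,2])/K[0,0]*Z,(v-K[1,2])/K[1,1]*Z,Z],-1)
    return (P-t)@R
def proj(p,X):
    return cv2.projectPoints(np.array(X,float).reshape(-1,3),np.array(p["rvec"],float),np.array(p["tvec"],float),np.array(p["intrinsics"],float),None)[0].reshape(-1,2)
E
python3 - <<'E'
from h import *
a=cam("top");save(a,"pics/top0.png")
for q in ["cam_pivot","cam_pin","push_plate","nest","casting","spare_casting","spanner","oil_bottle"]:
    r=finder.find_in(a,q); print(q,[(np.round(x["at"]),round(x["score"],2)) for x in r[:3]])
b=cam("scene");save(b,"pics/scene0.png")
for q in ["cam_pivot","cam_pin","push_plate"]:
    r=finder.find_in(b,q); print(q,[(np.round(x["at"]),round(x["score"],2)) for x in r[:3]])
print(get_state())
E
```

```text
pics
cam_pivot [(array([314., 237.]), 0.84)]
cam_pin [(array([271., 246.]), 0.67)]
push_plate [(array([355., 214.]), 0.75)]
nest [(array([362., 208.]), 0.86), (array([270., 247.]), 0.25)]
casting [(array([344., 217.]), 0.75)]
spare_casting [(array([327., 159.]), 0.62), (array([345., 219.]), 0.59)]
spanner [(array([239., 174.]), 0.89), (array([268., 245.]), 0.71)]
oil_bottle [(array([206., 291.]), 0.69)]
cam_pivot [(array([339., 228.]), 0.65)]
cam_pin [(array([365., 249.]), 0.73), (array([326., 311.]), 0.7)]
push_plate [(array([290., 207.]), 0.7)]
{'clock': 0.65, 'joint_pos': array([-1.24261679e+00,  3.13159746e-01,  4.61263230e-02,  1.30358721e+00,
        1.99414695e-05,  1.43121442e+00]), 'qvel': array([ 0.00174564, -0.00172638, -0.00050261,  0.00153799,  0.00028497,
        0.00063864]), 'tau': array([-8.99315673e-04, -4.80229175e+01,  2.98709697e+01, -1.06151299e-04,
       -2.38563098e-04, -1.00972713e-05]), 'tcp_pos': array([ 0.25928702, -0.51328783,  0.23135689]), 'orientation': array([8.65197815e-05, 9.72774345e-01, 2.31754323e-01, 1.81982131e-05]), 'wrist_force': array([-0.18213339,  0.83619007,  0.27319558]), 'ft_torque': array([ 0.01600039,  0.05604407, -0.02049949]), 'finger_gap': 0.08489245481917525}
```

View pics/top0.png

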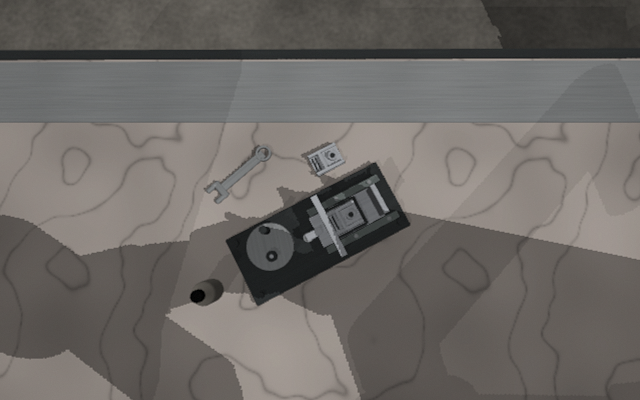

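View pics/scene0.png

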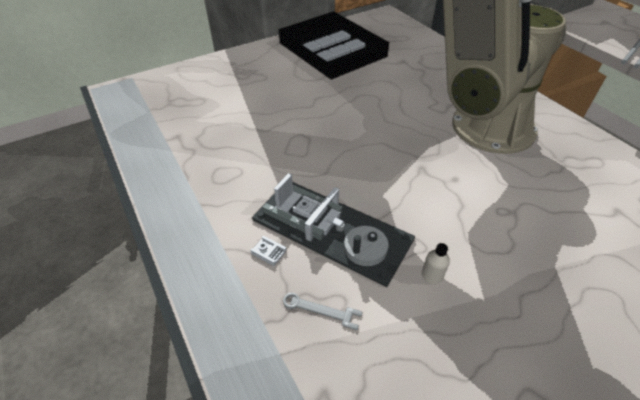

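```bash
python3 - <<'E'
from h import *
a=cam("top")
P=cloud(a)
R,t=Rt(a);print("campos",-R.T@t)
c=np.array([ray_z(a,u,0.012) for u in [(227,241),(375,163),(410,223),(258,304)]]);print(c.round(4))
print([np.linalg.norm(c[i]-c[(i+1)%4]).round(4) for i in range(4)])
# heightmap rect
lo=c.min(0)-.01;hi=c.max(0)+.01
m=(P[...,2]>.008)&(P[...,2]<.1)&(P[...,0]>lo[0])&(P[...,0]<hi[0])&(P[...,1]>lo[1])&(P[...,1]<hi[1])
n,l,s,_=cv2.connectedComponentsWithStats(m.astype(np.uint8));k=1+np.argmax(s[1:,4]);m=l==k
# base-level points
mb=m&(P[...,2]<.02)
print(m.sum(),mb.sum())
r=cv2.minAreaRect((P[m][:,:2]*1000).astype(np.float32));print(r)
r=cv2.minAreaRect((P[mb][:,:2]*1000).astype(np.float32));print(r)
for lo_,hi_ in [(.039,.05),(.06,.07),(.072,.09)]:
    mm=m&(P[...,2]>lo_)&(P[...,2]<hi_)
    n,l,s,ce=cv2.connectedComponentsWithStats(mm.astype(np.uint8))
    for i in range(1,n):
        if s[i,4]>3: print(lo_,s[i,4],ce[i].round(1),P[l==i].mean(0).round(4))
im=cv2.cvtColor(a["image"],cv2.COLOR_RGB2BGR)[140:320,180:430]
cv2.imwrite("pics/top1.png",cv2.resize(im,None,fx=3.2,fy=3.2,interpolation=2))
b=cam("scene");im=cv2.cvtColor(b["image"],cv2.COLOR_RGB2BGR)[160:340,220:470]
cv2.imwrite("pics/scene1.png",cv2.resize(im,None,fx=3.2,fy=3.2,interpolation=2))
E
```

```text
campos [0.54897435 0.06569824 0.71586219]
[[ 0.5551  0.2528  0.012 ]
 [ 0.7085 -0.0327  0.012 ]
 [ 0.5915 -0.0982  0.012 ]
 [ 0.4375  0.1901  0.012 ]]
[np.float64(0.3241), np.float64(0.1341), np.float64(0.3269), np.float64(0.1333)]
12431 6721
((572.3878784179688, 78.27874755859375), (140.1123504638672, 330.1198425292969), 28.01129150390625)
((572.3878784179688, 78.27874755859375), (140.1123504638672, 330.1198425292969), 28.01129150390625)
0.039 32 [374.8 204. ] [ 0.6242 -0.0267  0.0448]
0.039 275 [343.8 218.1] [0.598  0.0301 0.0433]
0.039 84 [350.9 214.7] [0.6043 0.017  0.0431]
0.039 21 [336.2 226.1] [0.5834 0.0439 0.0404]
0.039 5 [269.4 230. ] [0.5754 0.1667 0.044 ]
0.039 98 [271.7 256.1] [0.5278 0.1617 0.0428]
0.06 19 [372.1 195.1] [ 0.638  -0.0194  0.0649]
0.06 457 [329.  225.9] [0.5826 0.0577 0.0656]
0.06 13 [379.8 209.1] [ 0.6128 -0.0328  0.0651]
0.06 6 [267.3 231.3] [0.5721 0.1672 0.0653]
0.072 220 [379.  198.9] [ 0.6287 -0.0287  0.0841]
0.072 52 [263.3 229.7] [0.5744 0.1721 0.0792]
```

View pics/top1.png

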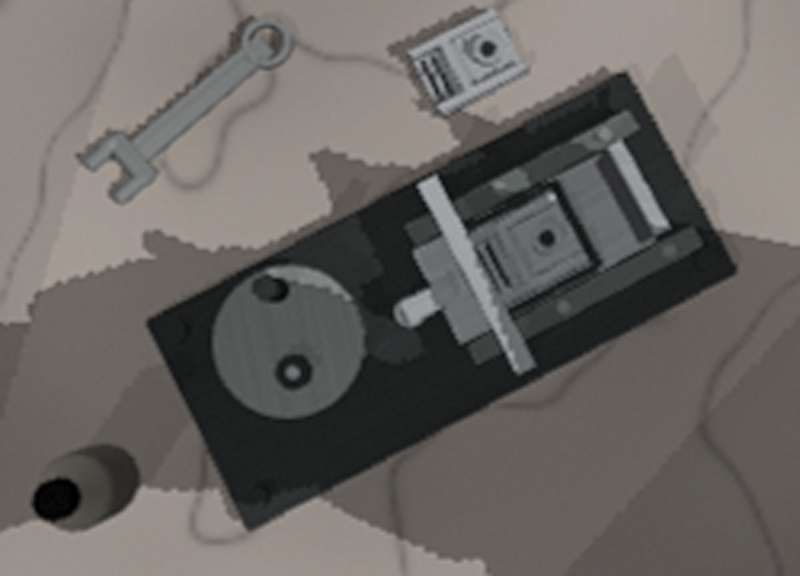

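View pics/scene1.png

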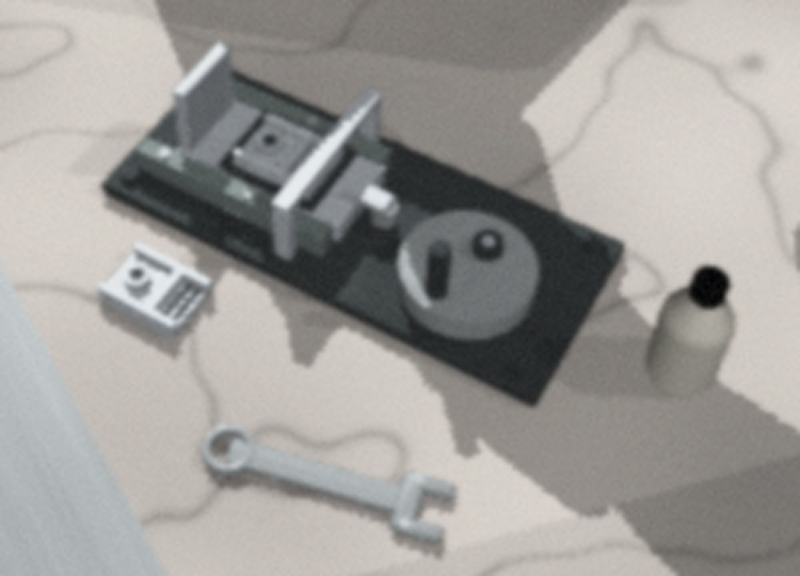

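The top view shows the pin at (263,230) and the pivot bolt at (272,256), with the plate at (379,199). In the scene view the pin is upright at about (357,243). The base-plate fit puts the fixture at (0.572, 0.078), heading 118°. That places the pivot where I saw it and gives a cam angle of about +1.29.

```bash
cat >> h.py <<'E'
C=np.array([.5724,.0783]);A=np.radians(118.0);fx=np.array([np.cos(A),np.sin(A)]);fy=np.array([-fx[1],fx[0]])
PIV=np.array([.5278,.1620])
def W(x,y): return C+x*fx+y*fy
def Q2R(q):
    from scipy.spatial.transform import Rotation as Ro
    return Ro.from_quat([q[1],q[2],q[3],q[0]])
def rel(xyz,yaw,pose=None):
    from scipy.spatial.transform import Rotation as Ro
    if pose is None:
        s=get_state();p0,R0=np.array(s["tcp_pos"]),Q2R(s["orientation"])
    else: p0,R0=pose
    c,s_=np.cos(np.radians(yaw)),np.sin(np.radians(yaw))
    R=Ro.from_matrix(np.array([[c,s_,0],[s_,-c,0],[0,0,-1]]))
    return R0.inv().apply(np.array(xyz)-p0)*1000,np.degrees((R0.inv()*R).as_rotvec())
def pr(xyz,yaw,pose=None):
    d,r=rel(xyz,yaw,pose);print(d.round(1),r.round(1))
def pushpose(th,gap=.018,z=.050):
    t=np.radians(th);er=np.array([np.cos(t),np.sin(t)]);et=np.array([-er[1],er[0]])
    p=PIV+.048*er-gap*et
    return [p[0],p[1],z],th+90
E
python3 - <<'E'
from h import *
p,y=pushpose(12,.033); print(p,y,W(.095,0))
pr([p[0],p[1],.2],y)
E
```

```text
[np.float64(0.5816121706322088), np.float64(0.13970089033503685), 0.05] 102 [0.5278002  0.16218002]
[ 582.1 -437.5   31.3] [  0.    0.  -75.2]
```

Call:
arm_command([
  {"x": 60, "y": -45, "z": 3, "rz": -8, "hand": 1},
  {"x": 120, "y": -90, "z": 6, "rz": -16, "hand": 1},
  {"x": 170, "y": -130, "z": 9, "rz": -24, "hand": 1},
  {"x": 220, "y": -168, "z": 12, "rz": -32, "hand": 1},
  {"x": 270, "y": -205, "z": 15, "rz": -40, "hand": 1},
  {"x": 320, "y": -242, "z": 18, "rz": -48, "hand": 1},
  {"x": 370, "y": -280, "z": 21, "rz": -56, "hand": 1},
  {"x": 420, "y": -318, "z": 24, "rz": -64, "hand": 1},
  {"x": 470, "y": -355, "z": 27, "rz": -70, "hand": 1},
  {"x": 520, "y": -392, "z": 29, "rz": -75, "hand": 1},
])

```text
invalid input at $.motion[0]: expected keys x, y, z, rx, ry, rz, hand
```

```bash
python3 - <<'E'
from h import *
p,y=pushpose(12,.033)
s=get_state();print(s["tcp_pos"],s["clock"],s["finger_gap"],s["joint_pos"])
pr([p[0],p[1],.2],y)
E
```

```text
[ 0.25927871 -0.51325356  0.23135672] 0.75 0.0854498724895062 [-1.24261302e+00  3.13138948e-01  4.60969974e-02  1.30363337e+00
  2.33822250e-05  1.43123709e+00]
[ 582.1 -437.5   31.3] [  0.    0.  -75.2]
```

Call:
arm_command([
  {"x": 60, "y": -45, "z": 3, "rx": 0, "ry": 0, "rz": -8, "hand": 1},
  {"x": 110, "y": -83, "z": 6, "rx": 0, "ry": 0, "rz": -16, "hand": 1},
  {"x": 160, "y": -120, "z": 9, "rx": 0, "ry": 0, "rz": -24, "hand": 1},
  {"x": 210, "y": -158, "z": 12, "rx": 0, "ry": 0, "rz": -32, "hand": 1},
  {"x": 260, "y": -195, "z": 15, "rx": 0, "ry": 0, "rz": -40, "hand": 1},
  {"x": 310, "y": -233, "z": 18, "rx": 0, "ry": 0, "rz": -48, "hand": 1},
  {"x": 360, "y": -270, "z": 21, "rx": 0, "ry": 0, "rz": -56, "hand": 1},
  {"x": 410, "y": -308, "z": 24, "rx": 0, "ry": 0, "rz": -64, "hand": 1},
  {"x": 460, "y": -346, "z": 27, "rx": 0, "ry": 0, "rz": -70, "hand": 1},
  {"x": 510, "y": -383, "z": 29, "rx": 0, "ry": 0, "rz": -75, "hand": 1},
])

```text
clock: 2.0
tcp_pos: [0.5366, 0.0485, 0.203]
orientation: [0.001, 0.629, 0.777, 0.0]
wrist_force: [0.9, -1.1, 0.5]
finger_gap: -0.0002
```

```bash
python3 - <<'E'
from h import *
p,y=pushpose(12,.033)
s=get_state();print(s["tcp_pos"],s["clock"],s["finger_gap"],s["joint_pos"])
pr([p[0],p[1],.15],y)
E
```

```text
[0.53658543 0.04853448 0.20296739] 2.0 -0.000224527115228637 [-5.86451787e-02  2.52179436e-01 -1.06363074e-01  1.21117675e+00
 -3.29242114e-04  1.30296541e+00]
[79.9 62.9 53. ] [ 0.1  0.  -0. ]
```

Call:
arm_command([
  {"x": 35, "y": 26, "z": 20, "rx": 0, "ry": 0, "rz": 0, "hand": 1},
  {"x": 70, "y": 53, "z": 40, "rx": 0, "ry": 0, "rz": 0, "hand": 1},
  {"x": 70, "y": 53, "z": 50, "rx": 0, "ry": 0, "rz": 0, "hand": 1},
  {"x": 70, "y": 53, "z": 50, "rx": 0, "ry": 0, "rz": 0, "hand": 1},
])

```text
clock: 2.5
tcp_pos: [0.5723, 0.1256, 0.1517]
orientation: [-0.001, 0.631, 0.776, -0.001]
wrist_force: [-0.2, 0.1, -0.4]
finger_gap: 0.0002
```

```bash
python3 - <<'E'
from h import *
p,y=pushpose(12,.033)
s=get_state();print(s["tcp_pos"],s["clock"],s["finger_gap"],s["qvel"].round(3))
pr([p[0],p[1],.05],y)
for n in ["top","wrist"]:
    a=cam(n);save(a,f"pics/{n}2.png")
E
```

```text
[0.57229439 0.1256295  0.15170691] 2.5 0.00023661292768938446 [-0.021 -0.029  0.013  0.012  0.002 -0.   ]
[ 11.9  12.3 101.7] [-0.2  0.  -0.2]
```

View pics/wrist2.png

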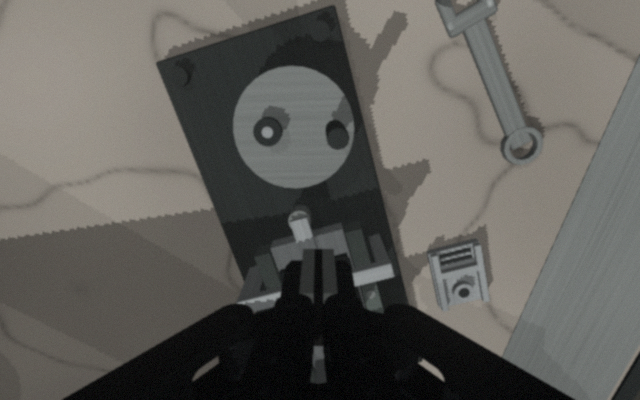

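View pics/top2.png

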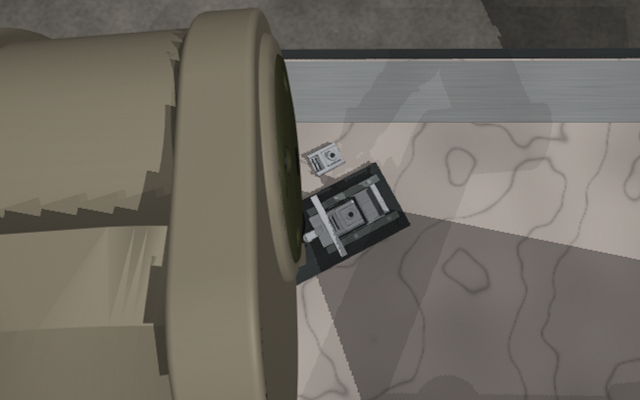

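Call:
arm_command([
  {"x": 6, "y": 6, "z": 0, "rx": 0, "ry": 0, "rz": 0, "hand": 1},
  {"x": 11, "y": 11, "z": 10, "rx": 0, "ry": 0, "rz": 0, "hand": 1},
  {"x": 11, "y": 11, "z": 40, "rx": 0, "ry": 0, "rz": 0, "hand": 1},
  {"x": 11, "y": 11, "z": 70, "rx": 0, "ry": 0, "rz": 0, "hand": 1},
  {"x": 11, "y": 11, "z": 100, "rx": 0, "ry": 0, "rz": 0, "hand": 1},
  {"x": 11, "y": 11, "z": 100, "rx": 0, "ry": 0, "rz": 0, "hand": 1},
])

```text
clock: 3.35
tcp_pos: [0.5796, 0.1387, 0.05]
orientation: [-0.002, 0.631, 0.776, -0.002]
wrist_force: [-0.2, 0.2, 1.1]
finger_gap: 0.0005
```

```bash
python3 - <<'E'
from h import *
p,y=pushpose(12,.033)
s=get_state();print(s["tcp_pos"],s["clock"],s["wrist_force"])
pr([p[0],p[1],.05],y)
a=cam("wrist");save(a,"pics/wrist3.png");P=cloud(a)
near=np.hypot(P[...,0]-PIV[0],P[...,1]-PIV[1])<.064
for lo,hi in [(.039,.046),(.074,.086)]:
    m=near&(P[...,2]>lo)&(P[...,2]<hi);n,l,st,ce=cv2.connectedComponentsWithStats(m.astype(np.uint8))
    for i in range(1,n):
        if st[i,4]>40: print(lo,st[i,4],ce[i].round(),P[l==i].mean(0).round(4))
for q in ["cam_pin","cam_pivot"]:
    print(q,[(np.round(x["at"]),round(x["score"],2)) for x in finder.find_in(a,q)])
# poses ahead
from scipy.spatial.transform import Rotation as Ro
E
```

```text
[0.57959074 0.13867029 0.05001055] 3.35 [-0.24973263  0.1647446   1.05560232]
[ 0.6  2.2 -0. ] [-0.3 -0.  -0.2]
0.039 1662 [215. 189.] [0.5281 0.1649 0.0429]
0.039 111 [323. 176.] [0.573  0.1807 0.0425]
0.074 1287 [324. 216.] [0.5743 0.1763 0.0793]
0.074 1029 [316. 284.] [0.5771 0.1497 0.0794]
cam_pin [(array([262., 174.]), 0.96)]
cam_pivot [(array([233., 159.]), 0.67)]
```

View pics/wrist3.png

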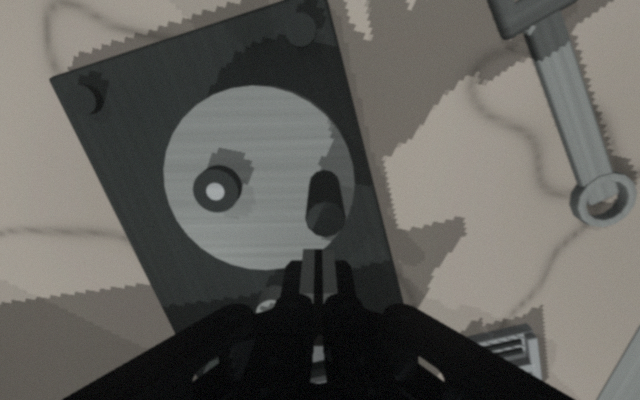

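```bash
python3 - <<'E'
from h import *
for th in [12,18,24,30,36,42,48,54,60,66]:
    p,y=pushpose(th); pr(p,y)
E
```

```text
[15.9 -1.1  3.9] [ 0.1  0.  -0.2]
[21.1  0.5  3.9] [ 0.1  0.  -6.2]
[26.3  1.6  3.9] [  0.1   0.  -12.2]
[31.7  2.1  3.9] [  0.1   0.  -18.2]
[37.   2.   3.9] [  0.1   0.  -24.2]
[42.4  1.4  3.9] [  0.1   0.  -30.2]
[47.6  0.2  3.9] [  0.1   0.  -36.2]
[52.7 -1.5  3.9] [  0.1   0.1 -42.2]
[57.6 -3.7  3.9] [  0.1   0.1 -48.2]
[62.2 -6.4  3.8] [  0.1   0.1 -54.2]
```

Call:
arm_command([
  {"x": 16, "y": -1, "z": 3, "rx": 0, "ry": 0, "rz": 0, "hand": 1},
  {"x": 21, "y": 0.5, "z": 3, "rx": 0, "ry": 0, "rz": -6, "hand": 1},
  {"x": 26, "y": 1.5, "z": 3, "rx": 0, "ry": 0, "rz": -12, "hand": 1},
  {"x": 31.5, "y": 2, "z": 3, "rx": 0, "ry": 0, "rz": -18, "hand": 1},
  {"x": 37, "y": 2, "z": 3, "rx": 0, "ry": 0, "rz": -24, "hand": 1},
  {"x": 42.5, "y": 1.5, "z": 3, "rx": 0, "ry": 0, "rz": -30, "hand": 1},
  {"x": 47.5, "y": 0, "z": 3, "rx": 0, "ry": 0, "rz": -36, "hand": 1},
  {"x": 52.5, "y": -1.5, "z": 3, "rx": 0, "ry": 0, "rz": -42, "hand": 1},
  {"x": 57.5, "y": -3.5, "z": 3, "rx": 0, "ry": 0, "rz": -48, "hand": 1},
  {"x": 62, "y": -6.5, "z": 3, "rx": 0, "ry": 0, "rz": -54, "hand": 1},
])

```text
clock: 4.75
tcp_pos: [0.5659, 0.1977, 0.0512]
orientation: [0.004, 0.209, 0.978, -0.001]
wrist_force: [7.3, -5.3, -3.5]
finger_gap: 0.0002
```

```bash
python3 - <<'E'
from h import *
s=get_state();print(s["tcp_pos"],s["clock"],s["wrist_force"])
a=cam("wrist");save(a,"pics/wrist4.png")
for th in [66,72,78,84,90,96,102,108,114,118]:
    p,y=pushpose(th); pr(p,y)
E
```

```text
[0.56590229 0.19765467 0.05120709] 4.75 [ 7.32290378 -5.31717181 -3.46266102]
[ 1.5 -0.2  1.2] [0.  0.4 0.2]
[6.6 1.4 1.1] [-0.   0.4 -5.8]
[11.9  2.5  1.1] [ -0.    0.4 -11.8]
[17.2  3.   1.1] [ -0.    0.4 -17.8]
[22.6  3.   1. ] [ -0.1   0.4 -23.8]
[27.9  2.4  1. ] [ -0.1   0.4 -29.8]
[33.2  1.3  0.9] [ -0.1   0.4 -35.8]
[38.3 -0.4  0.9] [ -0.1   0.4 -41.8]
[43.2 -2.6  0.9] [ -0.1   0.4 -47.8]
[46.3 -4.4  0.9] [ -0.2   0.4 -51.8]
```

View pics/wrist4.png

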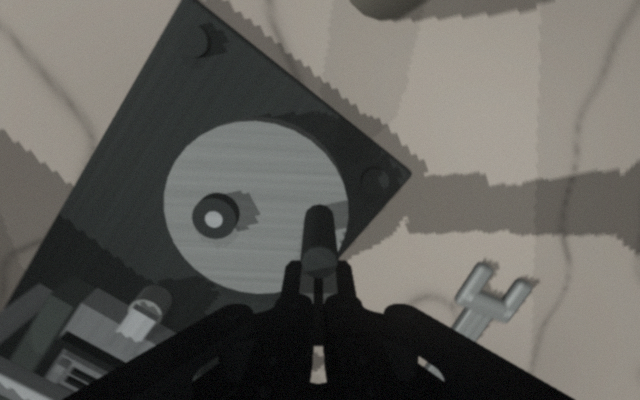

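The wrist view shows the pin at (320,245), centred on the shut fingers. The cam is turning, with about 9 N at the wrist, so I'll keep pushing.

Call:
arm_command([
  {"x": 6.5, "y": 1.5, "z": 1, "rx": 0, "ry": 0, "rz": -6, "hand": 1},
  {"x": 12, "y": 2.5, "z": 1, "rx": 0, "ry": 0, "rz": -12, "hand": 1},
  {"x": 17, "y": 3, "z": 1, "rx": 0, "ry": 0, "rz": -18, "hand": 1},
  {"x": 22.5, "y": 3, "z": 1, "rx": 0, "ry": 0, "rz": -24, "hand": 1},
  {"x": 28, "y": 2.5, "z": 1, "rx": 0, "ry": 0, "rz": -30, "hand": 1},
  {"x": 33, "y": 1.5, "z": 1, "rx": 0, "ry": 0, "rz": -36, "hand": 1},
  {"x": 38.5, "y": -0.5, "z": 1, "rx": 0, "ry": 0, "rz": -42, "hand": 1},
  {"x": 43, "y": -2.5, "z": 1, "rx": 0, "ry": 0, "rz": -48, "hand": 1},
  {"x": 46, "y": -4.5, "z": 1, "rx": 0, "ry": 0, "rz": -52, "hand": 1},
  {"x": 46, "y": -4.5, "z": 1, "rx": 0, "ry": 0, "rz": -52, "hand": 1},
])

```text
clock: 6.05
tcp_pos: [0.5234, 0.2142, 0.0512]
orientation: [0.005, -0.241, 0.971, -0.001]
wrist_force: [7.0, -1.3, -0.8]
finger_gap: -0.0001
```

```bash
cat > m.py <<'E'
from h import *
import sys
s=get_state();print(s["tcp_pos"],s["clock"],s["wrist_force"])
p,y=pushpose(118); pr(p,y)
a=cam("wrist");save(a,sys.argv[1]);P=cloud(a)
near=np.hypot(P[...,0]-PIV[0],P[...,1]-PIV[1])<.064
for lo,hi in [(.039,.046),(.074,.086)]:
    m=near&(P[...,2]>lo)&(P[...,2]<hi);n,l,st,ce=cv2.connectedComponentsWithStats(m.astype(np.uint8))
    for i in range(1,n):
        if st[i,4]>40:
            w=P[l==i].mean(0);d=w[:2]-PIV;print(lo,st[i,4],ce[i].round(),w.round(4),np.hypot(*d).round(4),np.degrees(np.arctan2(d[1],d[0])).round(1))
E
python3 m.py pics/wrist5.png
```

```text
[0.52341951 0.21424416 0.05120624] 6.05 [ 7.02945022 -1.32252686 -0.79833079]
[ 2.7 -0.2  1.2] [-0.2  0.5 -0.2]
0.039 1538 [213. 217.] [0.5272 0.1644 0.0429] 0.0025 104.0
0.039 154 [317. 212.] [0.5028 0.205  0.0425] 0.0497 120.2
0.074 2093 [317. 270.] [0.5102 0.2088 0.0796] 0.05 110.6
```

View pics/wrist5.png

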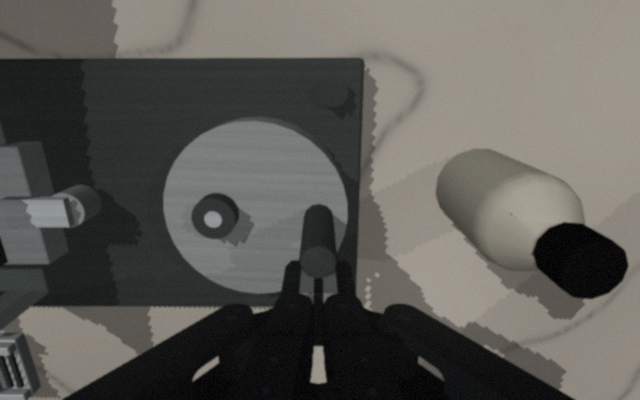

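Call:
arm_command([
  {"x": 2, "y": 0, "z": 1, "rx": 0, "ry": 0, "rz": -1, "hand": 1},
  {"x": 4, "y": 0, "z": 1, "rx": 0, "ry": 0, "rz": -1, "hand": 1},
  {"x": 4, "y": 0, "z": 1, "rx": 0, "ry": 0, "rz": -1, "hand": 1},
  {"x": -5, "y": 0, "z": 1, "rx": 0, "ry": 0, "rz": 0, "hand": 1},
  {"x": -20, "y": 0, "z": 1, "rx": 0, "ry": 0, "rz": 0, "hand": 1},
  {"x": -35, "y": 0, "z": 0, "rx": 0, "ry": 0, "rz": 0, "hand": 1},
  {"x": -35, "y": 0, "z": -30, "rx": 0, "ry": 0, "rz": 0, "hand": 1},
  {"x": -35, "y": 0, "z": -70, "rx": 0, "ry": 0, "rz": 0, "hand": 1},
  {"x": -35, "y": 0, "z": -100, "rx": 0, "ry": 0, "rz": 0, "hand": 1},
  {"x": -35, "y": 0, "z": -100, "rx": 0, "ry": 0, "rz": 0, "hand": 1},
])

```text
clock: 7.35
tcp_pos: [0.5514, 0.2305, 0.1517]
orientation: [0.002, -0.24, 0.971, 0.0]
wrist_force: [0.1, -0.6, -0.6]
finger_gap: 0.0003
```

```bash
python3 m.py pics/wrist6.png; python3 - <<'E'
from h import *
a=cam("top");save(a,"pics/top6.png")
# plan plate approach: behind plate rear face
for z,g in [(.16,.045),(.05,.045)]:
    q=W(-.127-g,0);print(q);pr([q[0],q[1],z],118)
E
```

```text
[0.55142941 0.23052815 0.15173726] 7.35 [ 0.11270189 -0.6361109  -0.64398445]
[ 35.5  -1.4 101.6] [-0.1  0.3 -0.2]
0.039 683 [247. 122.] [0.5279 0.1644 0.043 ] 0.0024 87.5
0.074 420 [315. 127.] [0.5049 0.2063 0.0797] 0.0498 117.3
[ 0.65314911 -0.07356699]
[  50.  -316.6  -11.4] [-0.  -0.  89.8]
[ 0.65314911 -0.07356699]
[  49.9 -316.6   98.6] [-0.  -0.  89.8]
```

View pics/wrist6.png

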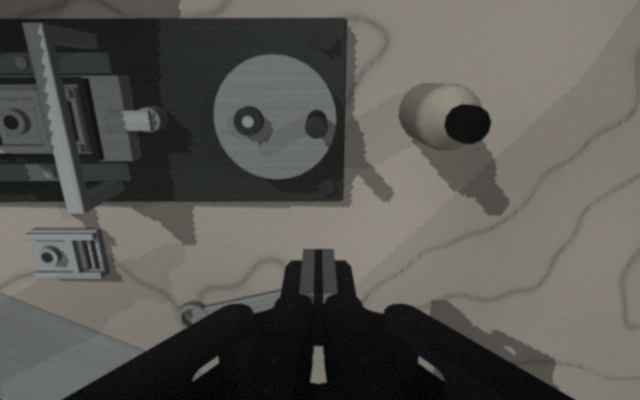

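Call:
arm_command([
  {"x": 5, "y": -34, "z": -8, "rx": 0, "ry": 0, "rz": 9, "hand": 1},
  {"x": 10, "y": -68, "z": -8, "rx": 0, "ry": 0, "rz": 18, "hand": 1},
  {"x": 16, "y": -102, "z": -8, "rx": 0, "ry": 0, "rz": 27, "hand": 1},
  {"x": 21, "y": -136, "z": -8, "rx": 0, "ry": 0, "rz": 36, "hand": 1},
  {"x": 26, "y": -170, "z": -8, "rx": 0, "ry": 0, "rz": 45, "hand": 1},
  {"x": 32, "y": -204, "z": -8, "rx": 0, "ry": 0, "rz": 54, "hand": 1},
  {"x": 37, "y": -238, "z": -8, "rx": 0, "ry": 0, "rz": 63, "hand": 1},
  {"x": 42, "y": -272, "z": -8, "rx": 0, "ry": 0, "rz": 72, "hand": 1},
  {"x": 47, "y": -300, "z": -8, "rx": 0, "ry": 0, "rz": 81, "hand": 1},
  {"x": 50, "y": -316, "z": -8, "rx": 0, "ry": 0, "rz": 90, "hand": 1},
])

```text
clock: 8.7
tcp_pos: [0.6524, -0.0746, 0.1545]
orientation: [-0.002, 0.519, 0.855, -0.001]
wrist_force: [0.2, 0.3, 0.4]
finger_gap: 0.0001
```

Call:
arm_command([
  {"x": 0, "y": 0, "z": 0, "rx": 0, "ry": 0, "rz": 0, "hand": 1},
  {"x": 0, "y": 0, "z": 0, "rx": 0, "ry": 0, "rz": 0, "hand": 1},
])

```text
clock: 8.95
tcp_pos: [0.6523, -0.0726, 0.1556]
orientation: [-0.001, 0.515, 0.857, -0.0]
wrist_force: [0.1, 0.2, -1.6]
finger_gap: 0.0003
```

```bash
python3 - <<'E'
from h import *
s=get_state();print(s["tcp_pos"],s["clock"],s["joint_pos"].round(2))
q=W(-.127-.045,0);pr([q[0],q[1],.05],118)
a=cam("wrist");save(a,"pics/wrist7.png");P=cloud(a)
b=cam("scene");save(b,"pics/scene7.png")
m=(P[...,2]>.080)&(P[...,2]<.09)&(np.hypot(*(np.moveaxis(P[...,:2],-1,0)-W(-.127,0)[:,None,None]))<.05)
L=(P[m][:,:2]-C)@np.array([fx,fy]).T
print(m.sum(),L.min(0),L.max(0))
E
```

```text
[ 0.65228076 -0.0726374   0.15561574] 8.95 [-0.23  0.5   0.14  1.22  0.    0.85]
[ -1.4   0.5 105.6] [-0.1 -0.1 -0. ]
1566 [-0.12465026 -0.02890854] [-0.11510146  0.02724647]
```

View pics/wrist7.png

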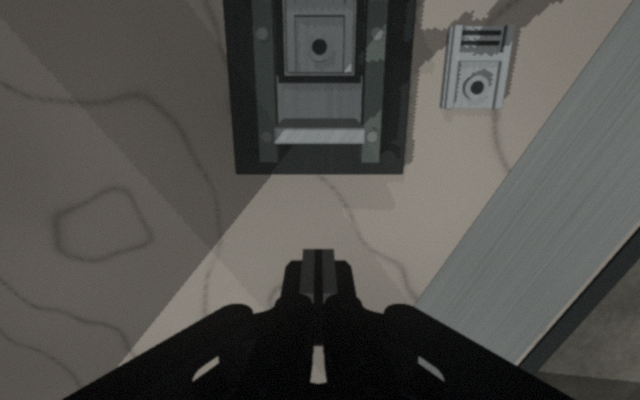

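View pics/scene7.png

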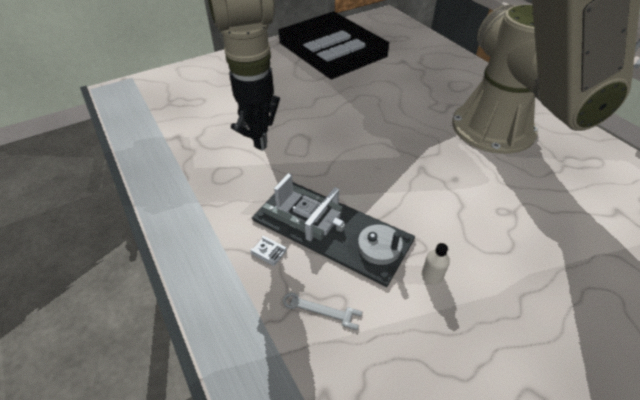

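Call:
arm_command([
  {"x": 0, "y": 0, "z": 35, "rx": 0, "ry": 0, "rz": 0, "hand": 1},
  {"x": 0, "y": 0, "z": 70, "rx": 0, "ry": 0, "rz": 0, "hand": 1},
  {"x": 0, "y": 0, "z": 100, "rx": 0, "ry": 0, "rz": 0, "hand": 1},
  {"x": 0, "y": 0, "z": 104, "rx": 0, "ry": 0, "rz": 0, "hand": 1},
  {"x": 10, "y": 0, "z": 104, "rx": 0, "ry": 0, "rz": 0, "hand": 1},
  {"x": 18, "y": 0, "z": 104, "rx": 0, "ry": 0, "rz": 0, "hand": 1},
  {"x": 22, "y": 0, "z": 104, "rx": 0, "ry": 0, "rz": 0, "hand": 1},
  {"x": 22, "y": 0, "z": 104, "rx": 0, "ry": 0, "rz": 0, "hand": 1},
])

```text
clock: 10.05
tcp_pos: [0.6432, -0.0537, 0.0537]
orientation: [0.001, 0.516, 0.856, 0.0]
wrist_force: [-0.2, 0.2, 1.0]
finger_gap: -0.0002
```

```bash
python3 - <<'E'
from h import *
s=get_state();print(s["tcp_pos"],s["clock"],s["wrist_force"])
for g in (.011,-.026):
    q=W(-.127-g,0);pr([q[0],q[1],.05],118)
E
```

```text
[ 0.64316292 -0.05365361  0.05369431] 10.05 [-0.20693715  0.15168446  1.02873585]
[11.7 -0.6  3.7] [ 0.1  0.1 -0.2]
[48.7 -0.7  3.6] [ 0.1  0.1 -0.2]
```

Call:
arm_command([
  {"x": 5, "y": -0.5, "z": 3, "rx": 0, "ry": 0, "rz": 0, "hand": 1},
  {"x": 9, "y": -0.5, "z": 3, "rx": 0, "ry": 0, "rz": 0, "hand": 1},
  {"x": 13, "y": -0.5, "z": 3, "rx": 0, "ry": 0, "rz": 0, "hand": 1},
  {"x": 17, "y": -0.5, "z": 3, "rx": 0, "ry": 0, "rz": 0, "hand": 1},
  {"x": 21, "y": -0.5, "z": 3, "rx": 0, "ry": 0, "rz": 0, "hand": 1},
  {"x": 25, "y": -0.5, "z": 3, "rx": 0, "ry": 0, "rz": 0, "hand": 1},
  {"x": 29, "y": -0.5, "z": 3, "rx": 0, "ry": 0, "rz": 0, "hand": 1},
  {"x": 33, "y": -0.5, "z": 3, "rx": 0, "ry": 0, "rz": 0, "hand": 1},
  {"x": 37, "y": -0.5, "z": 3, "rx": 0, "ry": 0, "rz": 0, "hand": 1},
  {"x": 41, "y": -0.5, "z": 3, "rx": 0, "ry": 0, "rz": 0, "hand": 1},
])

```text
clock: 11.3
tcp_pos: [0.623, -0.0178, 0.0497]
orientation: [-0.0, 0.517, 0.856, -0.0]
wrist_force: [0.8, -5.4, -3.6]
finger_gap: 0.0
```

```bash
cat > n.py <<'E'
from h import *
import sys
s=get_state();print(s["tcp_pos"],s["clock"],s["wrist_force"])
q=W(-.127+.026,0);pr([q[0],q[1],.05],118)
b=cam("scene");save(b,f"pics/scene{sys.argv[1]}.png")
a=cam("wrist");save(a,f"pics/wrist{sys.argv[1]}.png")
E
python3 n.py 8
```

```text
[ 0.62304461 -0.01781854  0.04973872] 11.3 [ 0.76174533 -5.44629221 -3.57121571]
[ 7.6  0.4 -0.3] [-0.   0.  -0.2]
```

View pics/wrist8.png

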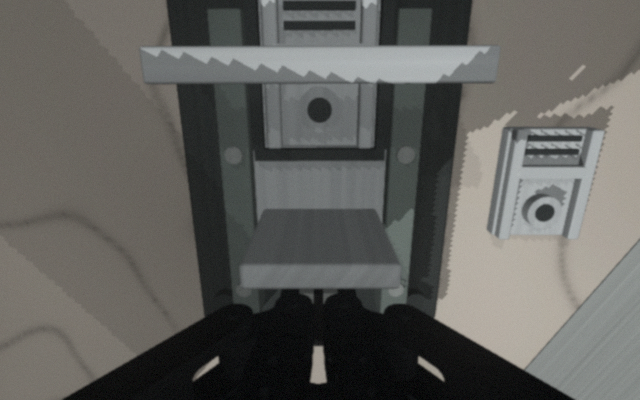

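Call:
arm_command([
  {"x": 3, "y": 0, "z": 0, "rx": 0, "ry": 0, "rz": 0, "hand": 1},
  {"x": 6, "y": 0, "z": 0, "rx": 0, "ry": 0, "rz": 0, "hand": 1},
  {"x": 8, "y": 0, "z": 0, "rx": 0, "ry": 0, "rz": 0, "hand": 1},
  {"x": 9, "y": 0, "z": 0, "rx": 0, "ry": 0, "rz": 0, "hand": 1},
  {"x": 9, "y": 0, "z": 0, "rx": 0, "ry": 0, "rz": 0, "hand": 1},
])

```text
clock: 12.02
tcp_pos: [0.6196, -0.0108, 0.05]
orientation: [0.001, 0.517, 0.856, -0.0]
wrist_force: [1.5, -6.3, -1.4]
finger_gap: 0.0002
```

```bash
python3 n.py 9
```

```text
[ 0.61962268 -0.0108004   0.04997695] 12.025 [ 1.47574544 -6.25685501 -1.42501825]
[-0.2  0.1 -0. ] [ 0.   0.1 -0.2]
```

Still only about 6 N, so I can't tell yet whether it has reached the stop. I'll nudge it until the force rises.

Call:
arm_command([
  {"x": 2, "y": 0, "z": 0, "rx": 0, "ry": 0, "rz": 0, "hand": 1},
  {"x": 3, "y": 0, "z": 0, "rx": 0, "ry": 0, "rz": 0, "hand": 1},
  {"x": 3, "y": 0, "z": 0, "rx": 0, "ry": 0, "rz": 0, "hand": 1},
])

```text
clock: 12.5
tcp_pos: [0.6197, -0.0109, 0.0501]
orientation: [0.003, 0.518, 0.856, -0.002]
wrist_force: [4.1, -14.7, -4.8]
finger_gap: 0.0001
```

```bash
python3 n.py 10
```

```text
[ 0.61966244 -0.01086223  0.05011126] 12.5 [  4.11311    -14.72408351  -4.75737633]
[-0.1  0.1  0.1] [ 0.   0.4 -0.3]
```

The force rose to about 15 N with no further motion, at the predicted home position. That is the stop, so I'll back off and check.

Call:
arm_command([
  {"x": -8, "y": 0, "z": 0, "rx": 0, "ry": 0, "rz": 0, "hand": 1},
  {"x": -22, "y": 0, "z": 0, "rx": 0, "ry": 0, "rz": 0, "hand": 1},
  {"x": -35, "y": 0, "z": 0, "rx": 0, "ry": 0, "rz": 0, "hand": 1},
  {"x": -40, "y": 0, "z": -30, "rx": 0, "ry": 0, "rz": 0, "hand": 1},
  {"x": -40, "y": 0, "z": -70, "rx": 0, "ry": 0, "rz": 0, "hand": 1},
  {"x": -40, "y": 0, "z": -110, "rx": 0, "ry": 0, "rz": 0, "hand": 1},
  {"x": -60, "y": 0, "z": -140, "rx": 0, "ry": 0, "rz": 0, "hand": 1},
  {"x": -90, "y": 0, "z": -150, "rx": 0, "ry": 0, "rz": 0, "hand": 1},
  {"x": -120, "y": 0, "z": -150, "rx": 0, "ry": 0, "rz": 0, "hand": 1},
  {"x": -120, "y": 0, "z": -150, "rx": 0, "ry": 0, "rz": 0, "hand": 1},
])

```text
clock: 13.85
tcp_pos: [0.6745, -0.1158, 0.1993]
orientation: [0.0, 0.518, 0.856, 0.0]
wrist_force: [-0.6, 0.5, -0.3]
finger_gap: -0.0001
```

```bash
python3 - <<'E'
from h import *
s=get_state();print(s["tcp_pos"],s["clock"],s["wrist_force"])
a=cam("top");P=cloud(a);b=cam("scene")
L=np.stack([(P[...,:2]-C)@fx,(P[...,:2]-C)@fy],-1)
for n,lo,hi,x0,x1 in [("plate",.08,.092,-.15,-.05),("pin",.074,.086,.03,.16)]:
    m=(P[...,2]>lo)&(P[...,2]<hi)&(L[...,0]>x0)&(L[...,0]<x1)&(abs(L[...,1])<.06)
    if m.any(): print(n,m.sum(),L[m].min(0),L[m].mean(0),L[m].max(0))
for i,(p,o,(r,c)) in {"t":(a,"top11",(140,180)),"s":(b,"scene11",(160,220))}.items():
    im=cv2.cvtColor(p["image"],cv2.COLOR_RGB2BGR)[r:r+180,c:c+250];cv2.imwrite(f"pics/{o}.png",cv2.resize(im,None,fx=3.2,fy=3.2,interpolation=2))
E
```

```text
[ 0.67454157 -0.11581897  0.19932621] 13.85 [-0.58816977  0.48444989 -0.26224869]
plate 192 [-0.09020979 -0.02715456] [-0.08464421  0.00057713] [-0.07995379  0.02778167]
pin 52 [ 0.13618465 -0.00559242] [0.14205033 0.00065998] [0.14833508 0.0067283 ]
```

View pics/top11.png

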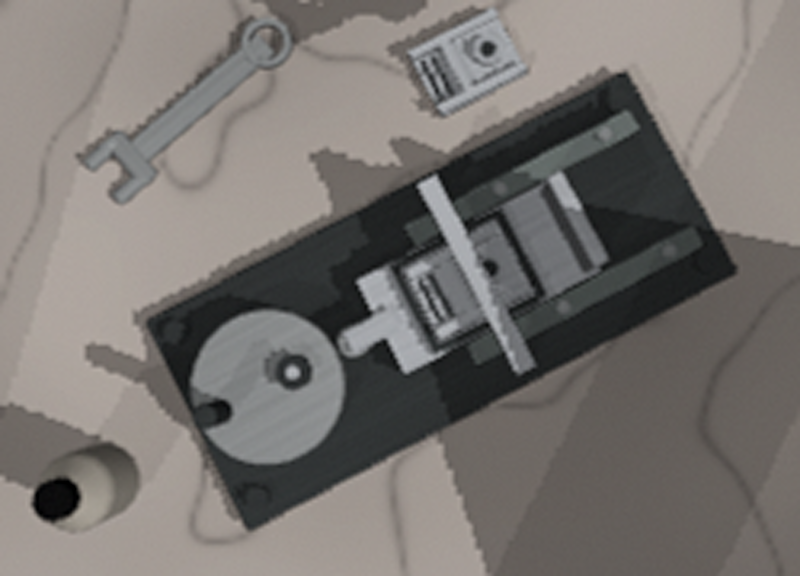

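View pics/scene11.png

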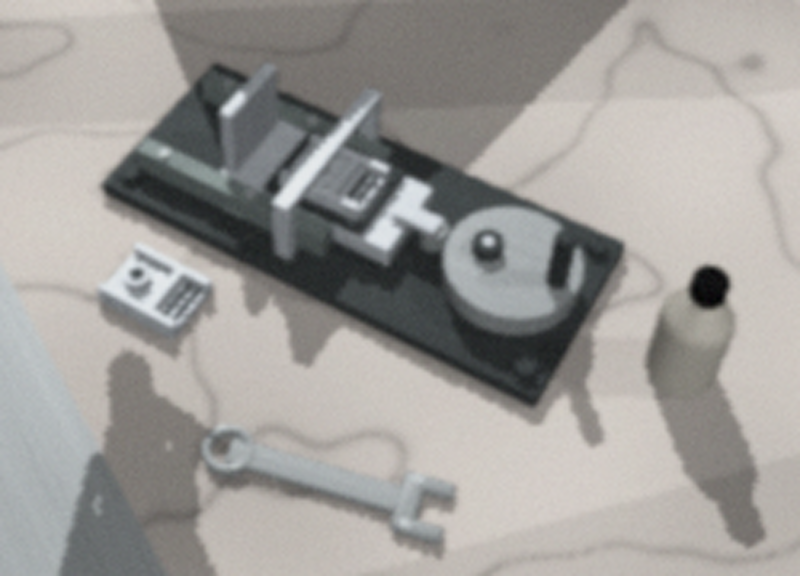

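The slide is home: the plate's rear face is at -90 mm, as expected. The pin points straight ahead at y ≈ 0.7 mm, the casting is in its nest, and the other things haven't moved. Handing in.

```bash
python3 -c "
from h import *
print(hand_in())"
```

```text
the job is handed in; nothing more can be done
None
```

The cam is turned with its low side facing the roller, the slide is fully home, and I've handed the job in. It took about 14 s of robot time.

- **Cam:** I pushed it round counter-clockwise by its pin with the shut fingers, from about +1.29 rad to about +π, while the slide was still drawn back. The readings at the wrist stayed around 9 N. In the last top view the pin was straight ahead, about 0.7 mm off the centre line (roughly 1°).
- **Slide:** I then pushed it by the rear plate. At the end the force rose to about 15 N with no further movement. After I backed off, the plate's rear face measured 90 mm behind the fixture's origin, which is the 37 mm of full travel.
- **Casting and other things:** In the last pictures the casting was in its nest, and the fingers never went near it. The spare casting, spanner and bottle showed no movement between the first and last pictures. I judged that by eye rather than measuring it.
- **Disagreement:** The wrist camera placed the pivot and pin about 2 to 4 mm away from the top camera's readings, a little more than the 2 mm calibration tolerance. I worked from the top camera. No check failed.

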